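Tip the tall setting block down in its jig and push it home

TASK

Two steel setting blocks stand upright in the two lanes of the jig. Without grasping anything, push the taller block over with the fingers so that it lies down along its own lane with its top towards the end stop, then push it along the lane until it is fully home against the stop. Do not lift it, leave the shorter block standing where it is, and do not disturb the loupe, bottle, calliper and tin nearby.

Things in the scene. Friction and masses are not known exactly. Their poses are not given: they have to be found in the camera images.
- jig: Fixed jig, aluminium base plate 210 x 160 x 6 mm with dark steel rails. Origin on the table; the plate runs x -115 to +95, y -80 to +80 mm. x points along both lanes to the end stop, to the robot's right within 0.35 rad. Lanes (centres y +40, -40 mm) are 46 mm wide, open at -x, floor 6 mm above the table. Rails x -110 to +80 mm, tops 16 mm above the table.
- stop_a (a point): Centre of the end stop's inner face (jig x = +80 mm) in the lane at jig y = +40 mm, 22 mm above the table (mid height of a lying block). Axes as the jig's. The stop is a dark bar across both lanes, 15 mm thick, its top 32 mm above the table.
- stop_b (a point): The same for the lane at jig y = -40 mm.
- tall_block: Taller loose block: plain steel bar with small dark holes, 32 x 40 x 95 mm (x, y, z), 0.26 to 0.48 kg. Origin at its underside's centre, z to its top. Starts upright on the floor of either lane near the open end, x along the jig's x (32 mm along the lane). Pushed near its top it tips; past about 19 degrees it falls by itself. Lying, it slides along the lane with 1 to 5 N.
- tall_block_mid (a point): Centre of the tall block: 53.5 mm above the table when upright, 22 mm when lying in the lane.
- tall_block_top (a point): Centre of the tall block's top face, 95 mm from its underside; when the block lies home this point is at the stop point of its lane.
- short_block: The shorter loose block, same look, 32 x 40 x 55 mm, origin at the centre of its underside, standing upright in the other lane near its open end; it must be left alone.
- loupe: Bystander: black eyeglass (loupe), 34 mm across, 28 mm high, on the table left of the jig. Origin at the centre of its underside.
- oil_bottle: Bystander: small brown bottle, 31 mm across, 62 mm high, on the table left of the jig. Origin at the centre of its underside.
- calliper: Bystander: metal calliper lying flat, 45 x 150 x 6 mm, on the table right of the jig. Origin at the centre of its underside.
- round_tin: Bystander: round metal tin, 49 mm across, 17 mm high, on the table right of the jig. Origin at the centre of its underside.
Not all that is in view belongs to the job. Leave any turquoise look-alike of the tall_block alone.

How it is judged (in metres and radians):
On the way, in this order (a step that is already met when the one before it is completed fails the run):
1. the tall block lies along its lane, top towards the stop (angle between tall_block's own z axis and vertical above 1.48 rad and height (world z) of tall_block_mid below 0.026 m and angle between the z axis of tall_block and the x axis of jig, either way round below 0.12 rad and x of tall_block_top in the frame of jig above 0 m and (y of tall_block_top in the frame of jig between 0.034 and 0.046 m or y of tall_block_top in the frame of jig between -0.046 and -0.034 m)), for 0.1 s.
2. the lying block is home against the end stop (all of step 1 and x of tall_block_top in the frame of jig above 0.076 m), for 0.1 s.
At the end, for the whole second after the job is handed in: The tall block lies flat in its lane (tilted over 85 degrees, centre under 26 mm high, within 7 degrees of the lane and 6 mm of its centre line), its top face within 4 mm of the end stop, at rest; the short block still stands within 8 mm of its start (all of step 2 and linear speed of tall_block below 0.01 m/s and angle between short_block's own z axis and vertical below 0.05 rad and distance of short_block from where it was at the start of the episode below 0.008 m); the robot touches nothing.
It fails at once if the tall block is lifted (height (world z) of tall_block_mid above 0.066 m or (angle between tall_block's own z axis and vertical above 1.3 rad and height (world z) of tall_block_mid above 0.042 m)).
It fails at once if the short block is moved or tipped (distance of short_block from where it was at the start of the episode above 0.01 m or angle between short_block's own z axis and vertical above 0.15 rad).
It fails at once if a bystander is disturbed (distance of any of loupe, oil_bottle, calliper, round_tin from where it was at the start of the episode above 0.015 m).
It also fails if it takes over 38 s, if anything falls off the work surface, if the arm or the gripper's body presses on something with over 40 N, if the wrist force passes 120 N, or if a joint passes its speed limit or range.

ROBOT

A 6-joint arm with a two-finger parallel gripper is mounted at the origin on a cart in front of the work surface, level with it; the furniture and walls round the work are solid. World frame = base frame: x ahead of the robot, y to its left, z up, the work surface at z = 0. Lengths are in mm, angles in rad, forces in N, time in s.
With the tool pointing down it reaches from about 375 to 975 mm from the base axis. Payload 3.8 kg.
Tool frame: the origin (TCP) lies between the finger pads; the fingertips stand 22 mm ahead of it and the grasp point (between the pads) lies 3 mm ahead of it; z points along the fingers, y is the line along which they close (so a half turn about z gives the same grasp; the last joint's range is limited). The gripper opens to 85 mm and grips with 20 to 120 N. Pads are 22 mm wide; open, the fingers measure 114 mm over their backs; the gripper's body (76 mm by 85 mm) begins 54 mm behind the grasp point. The pads swing forward as they close: fully open they stand 13 mm farther back than shut.
Start: joints at [1.117, 0.264, 1.604, -0, 1.274, -0.037], TCP at [273.262, 617.208, 253.28] pointing down, gripper open.
Joint ranges: [-2.63, 2.63], [-0.94, 2.18], [0.31, 2.57], [-1.31, 4.45], [0, 2.66], [-2.55, 2.55]. Speed limits (rad/s): [2.57, 2.57, 3.14, 3.14, 3.14, 3.14].

INTERFACE

Orientations are given as a rotation vector (axis times angle).
In Python, from rig import get_state, get_image, calibration, finish_job gives the robot as it stands. The module is installed in compiled form; this text tells all that it offers.
- The arm moves only by the tool servo_tool, never from a script. Its argument "rows" is a list of rows, each a list of 3 entries, a list of its own where there are three numbers: the gripper command: -1 is fully open, 1 is shut, values between are in proportion, then the shift along the tool's x, y, z in mm, then the turn about the tool's z in rad. In form: [[gripper, [x, y, z], yaw], ...]. A call has exactly 5 rows; each row is the pose to reach, as a shift and turn from the pose commanded when the call began, along the tool's axes at that moment; what a row does not reach only later rows make up. A row lasts 1/12 s, in which the tool goes at most 41.7 mm and 7.16 degrees, less where a joint would pass 70% of its speed; a pose out of reach is approached as far as the arm can. A call with a gripper value outside its range is refused whole. The fingers move at their own pace and stop on an object; "squeeze" is the grip in N (left out, the last holds). Time passes only in rows, so rows that repeat a pose let the fingers close, or fill a call up. It gives the time, the measured TCP pose, the force, the opening and the grip force at its end, in the units of the state.
- get_state(): the state, without advancing time (a new reading comes with each control period).
- get_image(name): name is "side" or "top"; returns the picture (400x640x3 uint8, red, green, blue); there is no depth.
- calibration(name): a dict with "fov_y" (degrees; the focal length in pixels is half the picture's height over the tangent of half this angle, whatever the lens; pixels are square), "cx", "cy" (the principal point, pixels), "R" (3x3) and "t" (3): a world point X has camera coordinates R X + t. Camera axes: x right, y down, z forward; pixel columns grow to the right and rows downward; lengths in mm; the calibration is good to about 2 mm. A picture is of the moment at which its call begins. calibration takes no time and is no camera call.
- finish_job(): hands the job in; it is judged then, once.
The state is a dict: "t": time; "q": joint angles; "dq": joint speeds; "joint_efforts": joint torques, N m; "eef_pos": TCP position; "tcp_rot": TCP orientation; "force": force on the tool from outside, world axes, zero at the start; "moment": the same for the moment, N m; "finger_gap": opening from 0.0 (shut) to 1.0 (fully open); "finger_force": force on a finger pad.
Only numpy, scipy, OpenCV 4.12 (cv2) and the standard library are available. Lean on these libraries where they do the work, as an engineer would, in place of code of your own. Each camera call takes 0.05 s, during which the arm holds its last target. There are 200 camera calls.

## Working session

There is one attempt and no reset: what is moved stays moved. The work goes in short steps, Python scripts to look and compute and a tool call to move; the robot and the scene stay as the last step left them, time stands still between calls to the robot, and variables do not carry over. Pictures are saved under pics/ and viewed, at most 10 in all, crops included, and the job is handed in when it is done.

Besides the shell and the picture viewer there is one more tool, called after ">>>" in YAML: its name, and indented under it one key for each argument. servo_tool: Moves the arm, as the interface text tells. Its arguments: {"type":"object","properties":{"rows":{"type":"array"},"squeeze":{"type":"number"}},"required":["rows"]}

```bash
mkdir -p pics && python3 - <<'E'
from rig import *
import cv2,numpy as np
np.set_printoptions(precision=4,suppress=True)
s=get_state();print(s['t'],s['eef_pos'],s['tcp_rot'],s['finger_gap'])
for n in('side','top'):
    cv2.imwrite(f'pics/{n}0.png',get_image(n)[...,::-1]);c=calibration(n);print(n,c, 'cam pos',-np.array(c['R']).T@np.array(c['t']))
E
```

```text
0.0 [272.967  616.5853 251.955 ] [-0.6499 -3.0731  0.0034] 1.0053904259284494
side {'fov_y': 55.962107721988176, 'cx': 321.82118467860283, 'cy': 199.4475032837069, 'R': array([[-0.9993,  0.03  , -0.0205],
       [ 0.0352,  0.6574, -0.7528],
       [-0.0091, -0.753 , -0.658 ]]), 't': array([ 564.4575,   93.8895, 1060.2047])} cam pos [570.4768 719.6448 779.8264]
top {'fov_y': 53.77244027763595, 'cx': 321.5884676383063, 'cy': 203.28723560522948, 'R': array([[-0.0859, -0.9963, -0.0066],
       [-0.9746,  0.0854, -0.207 ],
       [ 0.2068, -0.0113, -0.9783]]), 't': array([  0.4831, 589.8857, 899.5966])} cam pos [ 388.9603  -39.6848 1002.1848]
```

View pics/side0.png

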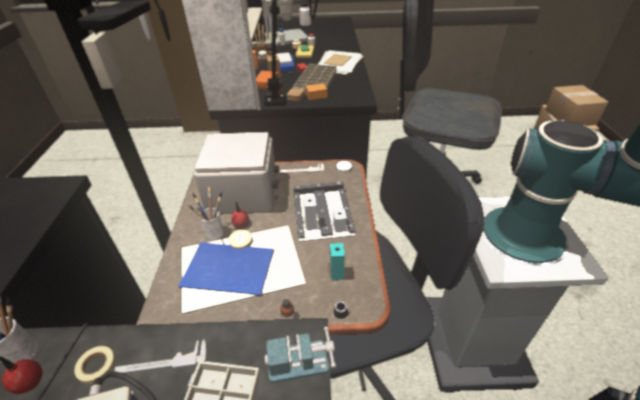

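View pics/top0.png

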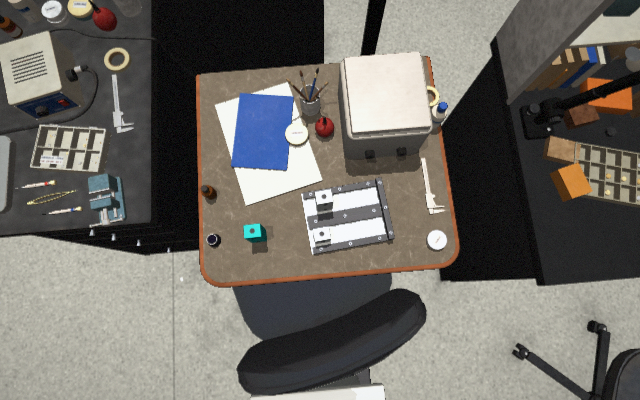

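Candidates: turquoise block (top 252,232 / side 337,260), which is the look-alike to leave alone; grey blocks in the jig lanes at top (324,200) and (321,236). Enlarging the jig in both views to tell which one is taller.

```bash
python3 - <<'E'
import cv2,numpy as np
a=cv2.imread('pics/side0.png')[175:245,285:365];b=cv2.imread('pics/top0.png')[175:260,297:402]
a=cv2.resize(a,None,fx=5,fy=5,interpolation=cv2.INTER_CUBIC);b=cv2.resize(b,None,fx=3.8,fy=3.8,interpolation=cv2.INTER_CUBIC)
h=350;b=b[:h]
o=np.zeros((h,a.shape[1]+b.shape[1],3),np.uint8);o[:a.shape[0],:400]=a;o[:b.shape[0],400:]=b
cv2.imwrite('pics/crop1.png',o)
E
```

```text
(no output)
```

View pics/crop1.png

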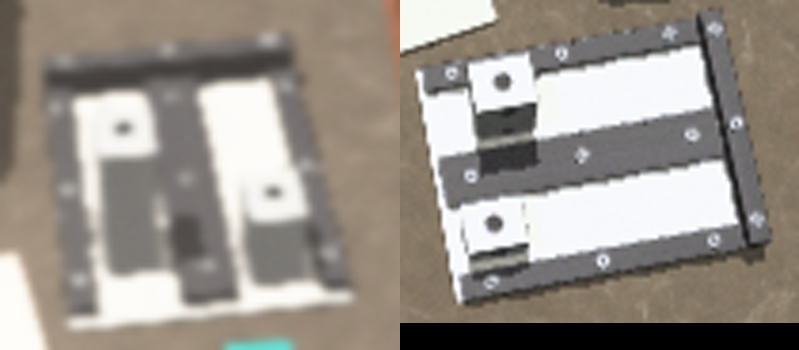

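Crop shows: the block in the far lane (jig y=+40; top hole at top-view ≈(324,196), side ≈(310,201)) has the much longer dark face in the side view, so it is the tall one. The nearer one (top ≈(322,233)) is the short one. The turquoise one is outside the jig.

```bash
cat > h.py <<'E'
from rig import *
import cv2,numpy as np
np.set_printoptions(precision=3,suppress=True)
def ray(n,p):
    c=calibration(n);R=np.array(c['R']);t=np.array(c['t']);f=200/np.tan(np.radians(c['fov_y']/2))
    return -R.T@t, R.T@np.array([(p[0]-c['cx'])/f,(p[1]-c['cy'])/f,1])
def cast(n,p,z):
    o,d=ray(n,p);return o+d*(z-o[2])/d[2]
def tri(p,q):
    (o,d),(e,g)=ray('top',p),ray('side',q)
    A=np.c_[d,-g];k=np.linalg.lstsq(A,e-o,rcond=None)[0];a,b=o+d*k[0],e+g*k[1]
    return (a+b)/2,np.linalg.norm(a-b)
E
python3 - <<'E'
from h import *
T=lambda u,v:((u-400+.5)/3.8-.5+297,(v+.5)/3.8-.5+175)
S=lambda u,v:((u+.5)/5-.5+285,(v+.5)/5-.5+175)
# (crop px, height, jig xy)
P=[((417,70),6,(-115,80)),((460,303),6,(-115,-80)),((697,18),32,(80,80)),((718,10),32,(95,80)),((770,240),32,(95,-80)),((750,248),32,(80,-80))]
W=np.array([cast('top',T(*p),z)[:2] for p,z,_ in P]);J=np.array([j for *_,j in P],float)
wc,jc=W.mean(0),J.mean(0);a,b=(J-jc).T;u,v=(W-wc).T
th=np.arctan2((a*v-b*u).sum(),(a*u+b*v).sum());R=np.array([[np.cos(th),-np.sin(th)],[np.sin(th),np.cos(th)]]);o=wc-R@jc
print('jig th',th,'(vs -pi/2:',th+np.pi/2,') origin',o);print('resid',(W-J@R.T-o).round(1).tolist())
def mj(X):return (R.T@(np.array(X)[:2]-o))
for n,tp,sp,z in(('tall',(503,81),(124,128),101),('short',(494,223),(273,192),61)):
    c=cast('top',T(*tp),z);d=cast('side',S(*sp),z);X,e=tri(T(*tp),S(*sp))
    print(n,'top',c,mj(c),'side',d,mj(d),'tri',X,e)
for n,p,z in(('bottle',(208,191),30),('loupe',(213,240),28),('turq',(252,228),95),('pens',(310,104),90),('boxcorner',(345,157),0)):
    c=cast('top',p,z);print(n,c,mj(c))
import scipy.spatial.transform as q
s=get_state();M=q.Rotation.from_rotvec(s['tcp_rot']).as_matrix();print(M)
jx=np.r_[R[:,0],0];l=M.T@jx;print('jig x in tool',l,'yaw to put tool -y on jig x',np.arctan2(l[0],-l[1]))
start=np.r_[o+R@np.array([-140,40]),0];print('start world',start,'shift',M.T@(start-s['eef_pos']))
E
```

```text
jig th -1.477523539360054 (vs -pi/2: 0.09327278743484246 ) origin [ 560.487 -120.672]
resid [[1.8, -1.9], [0.7, -3.4], [-3.4, 1.8], [-0.5, 2.1], [2.1, 1.4], [-0.5, 0.0]]
tall top [596.494 -56.652 101.   ] [-60.388  41.813] side [595.104 -55.879 101.   ] [-61.287  40.5  ] tri [595.823 -56.533 100.697] 1.4636799428499083
short top [514.511 -43.735  61.   ] [-80.884 -38.611] side [513.882 -43.086  61.   ] [-81.589 -39.177] tri [514.203 -43.665  60.571] 0.7386059190551929
bottle [651.395 233.835  30.   ] [-344.499  123.531]
loupe [525.615 225.319  28.   ] [-347.735   -2.496]
turq [536.328 115.869  95.   ] [-237.763   -2.023]
pens [836.751 -43.185  90.   ] [-51.419 282.28 ]
boxcorner [ 720.793 -124.194    0.   ] [ 18.437 159.281]
[[-0.914  0.405 -0.001]
 [ 0.405  0.914 -0.002]
 [ 0.    -0.002 -1.   ]]
jig x in tool [-0.488 -0.873  0.002] yaw to put tool -y on jig x -0.5101033591702434
start world [587.274  22.445   0.   ] shift [-527.969 -415.576  252.862]
```

Jig, heights (100.7 vs 101, 60.6 vs 61) and lane offsets all match the description. Moving to behind the tall block with the gripper shut. Tool −x will end up along jig +x.

>>> servo_tool:
  rows:
    - [1,[-30,-24,0],0]
    - [1,[-60,-47,0],0]
    - [1,[-90,-71,0],0]
    - [1,[-120,-94,0],0]
    - [1,[-150,-118,0],0]

```text
t: 0.52
eef_pos: [362.9, 446.9, 252.6]
tcp_rot: [-0.649, -3.074, 0.001]
force: [0.7, -0.5, -0.7]
finger_gap: 0.302
finger_force: 0.0
```

>>> servo_tool:
  rows:
    - [1,[-30,-24,0],0]
    - [1,[-60,-47,0],0]
    - [1,[-90,-71,0],0]
    - [1,[-120,-94,0],0]
    - [1,[-150,-118,0],0]

```text
t: 0.93
eef_pos: [452.3, 278.2, 252.9]
tcp_rot: [-0.649, -3.073, 0.0]
force: [0.5, 1.3, -0.7]
finger_gap: -0.0
finger_force: 0.0
```

>>> servo_tool:
  rows:
    - [1,[-30,-24,0],0]
    - [1,[-60,-47,0],0]
    - [1,[-90,-71,0],0]
    - [1,[-120,-94,0],0]
    - [1,[-150,-118,0],0]

```text
t: 1.35
eef_pos: [541.7, 109.5, 252.9]
tcp_rot: [-0.65, -3.073, 0.0]
force: [1.1, 1.3, -0.1]
finger_gap: 0.001
finger_force: 0.0
```

>>> servo_tool:
  rows:
    - [1,[-26,-20,0],0.12]
    - [1,[-52,-40,0],0.24]
    - [1,[-78,-62,0],0.36]
    - [1,[-78,-62,0],0.48]
    - [1,[-78,-62,0],0.6]

```text
t: 1.77
eef_pos: [588.1, 20.8, 252.5]
tcp_rot: [-1.542, -2.736, 0.001]
force: [0.3, 1.2, 0.2]
finger_gap: 0.002
finger_force: 0.0
```

>>> servo_tool:
  rows:
    - [1,[0,0,0],0.12]
    - [1,[0,0,0],0.24]
    - [1,[0,0,0],0.36]
    - [1,[0,0,0],0.46]
    - [1,[0,0,0],0.46]

```text
t: 2.18
eef_pos: [587.3, 23.0, 252.6]
tcp_rot: [-2.117, -2.32, 0.001]
force: [-0.6, 0.7, 0.3]
finger_gap: -0.003
finger_force: 0.0
```

```bash
cat >> h.py <<'E'
from scipy.spatial.transform import Rotation
TH=-1.4775;O=np.array([560.5,-120.7]);RJ=np.array([[np.cos(TH),-np.sin(TH)],[np.sin(TH),np.cos(TH)]])
def where(*goals):
    s=get_state();p=np.array(s['eef_pos']);M=Rotation.from_rotvec(s['tcp_rot']).as_matrix();l=M.T@np.r_[RJ[:,0],0]
    print('t',s['t'],'jig',RJ.T@(p[:2]-O),'z',p[2],'F',np.array(s['force']),'gap',s['finger_gap'],'yaw needed',np.arctan2(-l[1],-l[0]),'q',np.array(s['q']))
    for g in goals: print(g,'shift',M.T@(np.r_[O+RJ@np.array(g[:2]),g[2]]-p))
E
python3 -c "
from h import *
where((-120,40,103),(-88,40,103))"
```

```text
t 2.1833 jig [-140.612   40.037] z 252.63511078106941 F [-0.616  0.658  0.316] gap -0.00336576886656859 yaw needed -0.0017928833637959492 q [-0.003  0.101  1.796  0.     1.246 -0.095]
(-120, 40, 103) shift [-20.633   0.175 149.632]
(-88, 40, 103) shift [-52.633   0.232 149.628]
```

>>> servo_tool:
  rows:
    - [1,[0,0,40],0]
    - [1,[0,0,80],0]
    - [1,[0,0,120],0]
    - [1,[0,0,150],0]
    - [1,[0,0,150],0]

```text
t: 2.6
eef_pos: [581.2, 23.1, 95.3]
tcp_rot: [-2.104, -2.318, 0.015]
force: [-1.9, -0.8, 0.1]
finger_gap: -0.003
finger_force: 0.0
```

>>> servo_tool:
  rows:
    - [1,[-10,0,0],0]
    - [1,[-20,0,0],0]
    - [1,[-30,0,0],0]
    - [1,[-40,0,0],0]
    - [1,[-42,0,0],0]

```text
t: 3.02
eef_pos: [593.6, -21.1, 105.9]
tcp_rot: [2.113, 2.319, 0.004]
force: [0.0, -0.9, -0.7]
finger_gap: 0.003
finger_force: 0.0
```

```bash
python3 -c "
from h import *
where((-88,40,103))
a=cv2.resize(get_image('side')[150:270,270:400],None,fx=4,fy=4,interpolation=2)
b=cv2.resize(get_image('top')[150:270,260:330],None,fx=4,fy=4,interpolation=2)
cv2.imwrite('pics/c2.png',np.hstack([a,b])[...,::-1])"
```

```text
t 3.0167 jig [-96.042  42.23 ] z 105.91953468969126 F [ 0.026 -0.93  -0.651] gap 0.0033732469761477858 yaw needed -0.0007026146888166388 q [-0.077  0.242  1.921 -0.001  0.974 -0.169]
(-88, 40, 103) shift [-8.039 -2.237  2.921]
```

View pics/c2.png

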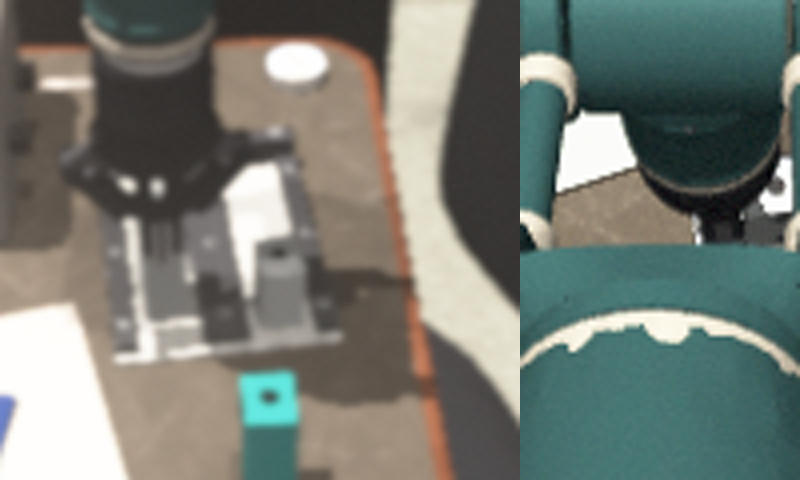

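The picture shows the shut fingers (crop ≈165,240) directly behind the tall block's top; the short block and turquoise one are clear. Pushing gently.

>>> servo_tool:
  rows:
    - [1,[-5,-2,4],0]
    - [1,[-10,-2,4],0]
    - [1,[-15,-2,4],0]
    - [1,[-20,-2,4],0]
    - [1,[-25,-2,4],0]

```text
t: 3.53
eef_pos: [592.0, -44.2, 99.3]
tcp_rot: [-2.114, -2.324, 0.0]
force: [-0.3, 0.3, 1.1]
finger_gap: -0.0
finger_force: 0.4
```

```bash
python3 -c "
from h import *
where((-55,40,103))
a=cv2.resize(get_image('side')[150:250,270:400],None,fx=5,fy=5,interpolation=2)
cv2.imwrite('pics/c3.png',a[...,::-1])"
```

```text
t 3.5333 jig [-73.27  38.47] z 99.28497968181496 F [-0.316  0.277  1.1  ] gap -0.00045714963504568315 yaw needed 0.001039972746345774 q [-0.116  0.252  1.922 -0.     0.967 -0.211]
(-55, 40, 103) shift [-18.272   1.51   -3.714]
```

View pics/c3.png

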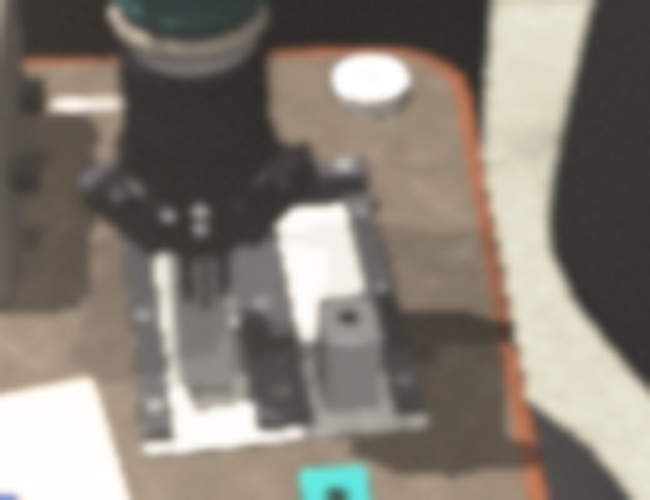

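The tall block is leaning away (fingers at crop ≈205,280, foot still at ≈210,400); the short block is untouched. Continuing past the tipping point.

>>> servo_tool:
  rows:
    - [1,[-5,0,0],0]
    - [1,[-10,0,0],0]
    - [1,[-15,0,0],0]
    - [1,[-20,0,0],0]
    - [1,[-25,0,0],0]

```text
t: 4.0
eef_pos: [594.3, -69.3, 99.2]
tcp_rot: [-2.115, -2.323, 0.0]
force: [-0.5, 0.1, 0.7]
finger_gap: 0.003
finger_force: 0.0
```

>>> servo_tool:
  rows:
    - [1,[-3,0,0],0]
    - [1,[-6,0,0],0]
    - [1,[-9,0,0],0]
    - [1,[-12,0,0],0]
    - [1,[-12,0,0],0]

```text
t: 4.42
eef_pos: [595.5, -81.2, 99.3]
tcp_rot: [2.115, 2.323, -0.0]
force: [-0.7, 0.8, -0.5]
finger_gap: -0.005
finger_force: 0.0
```

>>> servo_tool:
  rows:
    - [1,[15,0,0],0]
    - [1,[30,0,0],0]
    - [1,[50,0,0],0]
    - [1,[70,0,0],0]
    - [1,[80,0,0],0]

```text
t: 4.83
eef_pos: [587.1, 2.2, 99.1]
tcp_rot: [-2.112, -2.324, -0.0]
force: [-1.4, -0.4, -0.6]
finger_gap: -0.002
finger_force: 0.0
```

```bash
python3 -c "
from h import *
where((-130,40,38))
a=cv2.resize(get_image('side')[150:250,270:400],None,fx=5,fy=5,interpolation=2)
cv2.imwrite('pics/c4.png',a[...,::-1])"
```

```text
t 4.8333 jig [-119.883   37.935] z 99.12632772411993 F [-1.448 -0.437 -0.576] gap -0.0015106401412688726 yaw needed 0.002466351490743825 q [-0.039  0.242  1.936  0.001  0.965 -0.136]
(-130, 40, 38) shift [10.045  2.13  61.136]
```

View pics/c4.png

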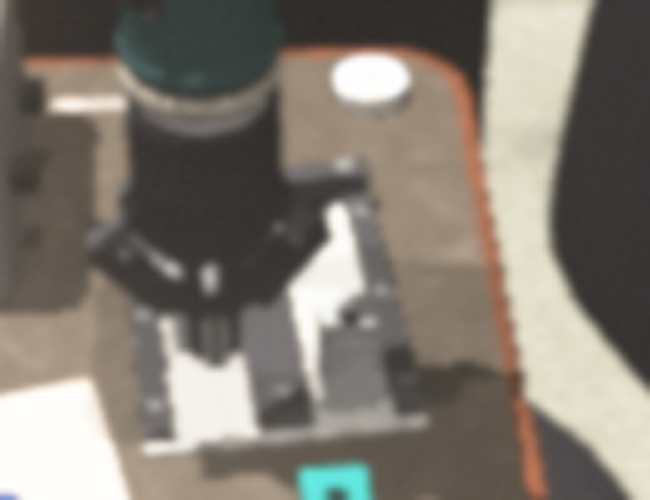

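The block has tipped over and no longer stands (empty floor at crop ≈215,390). Dropping behind it and pushing it home.

>>> servo_tool:
  rows:
    - [1,[5,2,12],0]
    - [1,[5,2,26],0]
    - [1,[5,2,40],0]
    - [1,[5,2,50],0]
    - [1,[5,2,56],0]

```text
t: 5.3
eef_pos: [588.2, 4.0, 41.0]
tcp_rot: [-2.113, -2.322, 0.003]
force: [0.6, 0.3, -0.6]
finger_gap: 0.002
finger_force: 0.0
```

>>> servo_tool:
  rows:
    - [1,[-5,0,0],0]
    - [1,[-12,0,0],0]
    - [1,[-20,0,0],0]
    - [1,[-28,0,0],0]
    - [1,[-36,0,0],0]

```text
t: 5.72
eef_pos: [593.7, -33.0, 44.2]
tcp_rot: [2.114, 2.322, 0.002]
force: [0.0, -0.2, -0.3]
finger_gap: 0.001
finger_force: 0.0
```

```bash
python3 -c "
from h import *
where((-26,40,42))
a=get_image('side')[150:250,270:400];b=get_image('top')[160:260,290:410]
cv2.imwrite('pics/c5.png',cv2.resize(np.hstack([a,b]),None,fx=3.2,fy=3.2,interpolation=2)[...,::-1])"
```

```text
t 5.7167 jig [-84.235  41.208] z 44.23977788044845 F [ 0.004 -0.178 -0.294] gap 0.000997243110702477 yaw needed 0.00020517828172518735 q [-0.097  0.323  1.951 -0.     0.865 -0.191]
(-26, 40, 42) shift [-58.233  -1.224   2.266]
```

View pics/c5.png

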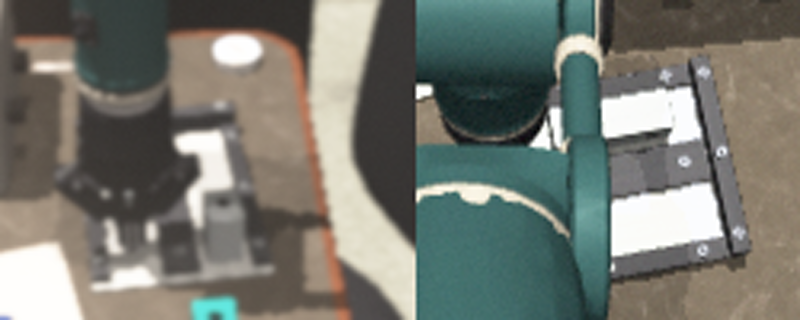

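The block lies along the lane, its shaded top end at crop ≈(672,115), a little short of the stop (≈700). Pushing on.

>>> servo_tool:
  rows:
    - [1,[-8,-1,2],0]
    - [1,[-16,-1,2],0]
    - [1,[-24,-1,2],0]
    - [1,[-31,-1,2],0]
    - [1,[-38,-1,2],0]

```text
t: 6.23
eef_pos: [595.3, -69.9, 41.3]
tcp_rot: [-2.115, -2.322, -0.001]
force: [-0.5, 3.9, 0.3]
finger_gap: 0.002
finger_force: 1.8
```

>>> servo_tool:
  rows:
    - [1,[-4,0,0],0]
    - [1,[-8,0,0],0]
    - [1,[-11,0,0],0]
    - [1,[-14,0,0],0]
    - [1,[-16,0,0],0]

```text
t: 6.65
eef_pos: [596.9, -85.6, 41.2]
tcp_rot: [-2.114, -2.323, -0.0]
force: [-0.5, 4.2, 0.9]
finger_gap: -0.004
finger_force: 1.7
```

>>> servo_tool:
  rows:
    - [1,[-1,0,0],0]
    - [1,[-2,0,0],0]
    - [1,[-3,0,0],0]
    - [1,[-4,0,0],0]
    - [1,[-4,0,0],0]

```text
t: 7.07
eef_pos: [597.3, -89.7, 41.3]
tcp_rot: [2.114, 2.323, -0.0]
force: [0.6, 1.4, 0.4]
finger_gap: 0.0
finger_force: 1.3
```

```bash
python3 -c "
from h import *
where((-26,40,42))"
```

```text
t 7.0667 jig [-27.474  39.492] z 41.26466280811576 F [0.606 1.423 0.406] gap 7.1239189983775965e-06 yaw needed 0.0008276695406083609 q [-0.19   0.343  1.93  -0.     0.868 -0.284]
(-26, 40, 42) shift [-1.475  0.506 -0.735]
```

Still sliding at ~4 N, close to home; pushing on in small steps until the force rises.

>>> servo_tool:
  rows:
    - [1,[-1,0,0],0]
    - [1,[-2,0,0],0]
    - [1,[-3,0,0],0]
    - [1,[-3,0,0],0]
    - [1,[-3,0,0],0]

```text
t: 7.48
eef_pos: [597.3, -91.0, 41.3]
tcp_rot: [-2.114, -2.321, -0.002]
force: [-1.1, 8.6, 2.1]
finger_gap: 0.001
finger_force: 4.3
```

>>> servo_tool:
  rows:
    - [1,[-1,0,0],0]
    - [1,[-2,0,0],0]
    - [1,[-3,0,0],0]
    - [1,[-3,0,0],0]
    - [1,[-3,0,0],0]

```text
t: 7.9
eef_pos: [597.3, -91.2, 41.3]
tcp_rot: [-2.112, -2.318, -0.006]
force: [-2.2, 18.8, 4.1]
finger_gap: 0.002
finger_force: 9.4
```

The force climbs to 19 N with no further travel, so the block is home (TCP at jig x ≈ −26, as predicted). Backing off and looking.

>>> servo_tool:
  rows:
    - [1,[4,0,0],0]
    - [1,[12,0,0],0]
    - [1,[30,0,0],0]
    - [1,[50,0,0],0]
    - [1,[60,0,0],0]

```text
t: 8.32
eef_pos: [592.0, -34.9, 41.2]
tcp_rot: [2.114, 2.323, -0.001]
force: [0.4, 0.5, -0.4]
finger_gap: 0.003
finger_force: 0.0
```

>>> servo_tool:
  rows:
    - [1,[0,0,-35],0]
    - [1,[0,0,-75],0]
    - [1,[0,0,-115],0]
    - [1,[0,0,-155],0]
    - [1,[0,0,-190],0]

```text
t: 8.73
eef_pos: [592.6, -36.4, 234.3]
tcp_rot: [2.113, 2.321, 0.001]
force: [0.1, 0.3, 0.7]
finger_gap: -0.004
finger_force: 0.0
```

>>> servo_tool:
  rows:
    - [1,[38,0,0],0]
    - [1,[76,0,0],0]
    - [1,[114,0,0],0]
    - [1,[152,0,0],0]
    - [1,[180,0,0],0]

```text
t: 9.15
eef_pos: [575.0, 145.4, 231.6]
tcp_rot: [2.114, 2.323, 0.001]
force: [0.1, -0.1, 0.1]
finger_gap: 0.0
finger_force: 0.0
```

>>> servo_tool:
  rows:
    - [1,[30,0,0],0]
    - [1,[60,0,0],0]
    - [1,[80,0,0],0]
    - [1,[80,0,0],0]
    - [1,[80,0,0],0]

```text
t: 9.57
eef_pos: [567.8, 223.6, 231.2]
tcp_rot: [2.111, 2.325, -0.001]
force: [-0.3, -0.7, -0.5]
finger_gap: 0.007
finger_force: 0.0
```

```bash
python3 -c "
from h import *
where()
a=get_image('side');b=get_image('top')[150:270,190:470]
a=a[140:330,250:410]
o=np.zeros((600,800,3),np.uint8);b=cv2.resize(b,(653,280));a=cv2.resize(a,(269,320));o[:280,:653]=b;o[280:,:269]=a
c=cv2.resize(get_image('top')[170:260,295:402],(380,320),interpolation=2);o[280:,300:680]=c
cv2.imwrite('pics/c6.png',o[...,::-1])"
```

```text
t 9.5667 jig [-342.13    39.313] z 231.1593065151282 F [-0.316 -0.669 -0.548] gap 0.0070919905556914905 yaw needed 0.0030832880173574514 q [ 0.335  0.157  1.773 -0.001  1.211  0.239]
```

View pics/c6.png

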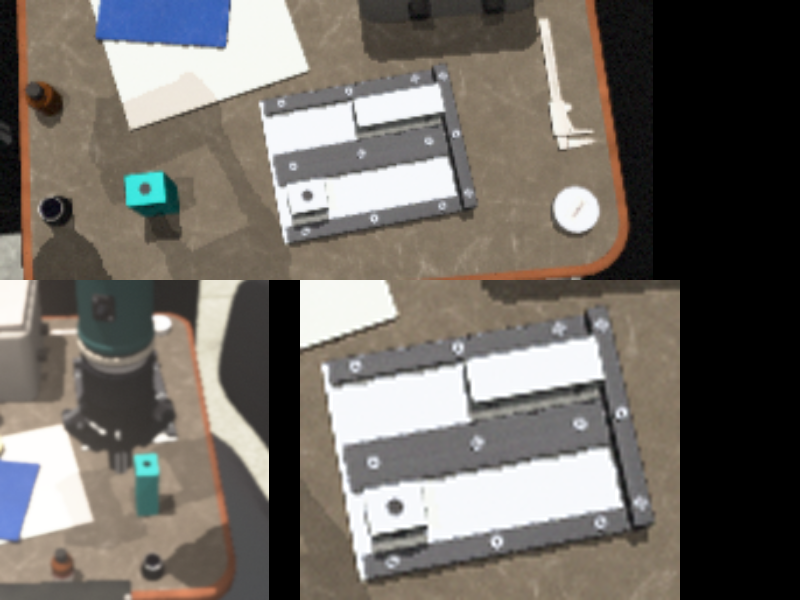

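The picture shows the tall block lying straight in the far lane, top face against the stop (lower-right crop ≈603,360). The short block is standing unmoved (≈395,508). The loupe, bottle, calliper, tin and turquoise block are in place, and the arm is clear.

```bash
python3 -c "
from rig import *
print(finish_job())"
```

```text
the job is handed in; nothing more can be done
None
```

I pushed the tall block over along its lane and slid it home against the end stop; the final picture shows the short block and bystanders where they were, and the job is handed in (no verdict returned).

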